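Push a blank against the jig fence and snap the toggle clamp shut

ROBOT

A 6-joint arm with a two-finger parallel gripper is mounted at the origin on a cart in front of the work surface, level with it; the furniture and walls round the work are solid. World frame = base frame: x ahead of the robot, y to its left, z up, the work surface at z = 0. Lengths are in m, angles in rad, forces in N, time in s.
With the tool pointing down it reaches from about 0.35 to 0.775 m from the base axis. Payload 7.3 kg.
Tool frame: the origin (TCP) lies between the finger pads; the fingertips stand 17 mm ahead of it and the grasp point (between the pads) lies 2 mm behind it; z points along the fingers, y is the line along which they close (so a half turn about z gives the same grasp; the last joint's range is limited). The gripper opens to 92 mm and grips with 3 to 60 N. Pads are 19 mm wide; open, the fingers measure 130 mm over their backs; the gripper's body (75 mm by 190 mm) begins 47 mm behind the grasp point.
Start: joints at [0.958, 0.342, 1.524, -0, 1.275, -0.146], TCP at [0.236, 0.469, 0.244] pointing down, gripper open.
Joint ranges: [-2.53, 2.53], [-0.77, 2.02], [0.04, 2.7], [-1, 4.14], [0.28, 2.66], [-3.11, 3.11]. Speed limits (rad/s): [2.57, 2.57, 3.14, 3.14, 3.14, 3.14].

INTERFACE

Orientations are given as [roll, pitch, yaw] about the fixed x, y, z axes, in that order (R = Rz(yaw) Ry(pitch) Rx(roll)).
In Python, from cell import robot, optics gives the robot as it stands.
- The arm moves only by the tool play_rows, never from a script. Its argument "rows" is a list of rows, each a list of 7 numbers: the shift along the tool's x, y, z in cm, then the turn, a rotation vector about the tool's x, y, z in rad, then the opening, from 0 (shut) to 1 (fully open). In form: [[tx, ty, tz, wx, wy, wz, grip], ...]. A call has 1 to 20 rows; each row is the pose to reach, as a shift and turn from the pose commanded when the call began, along the tool's axes at that moment; what a row does not reach only later rows make up. A row lasts 1/10 s, in which the tool goes at most 50 mm and 8.59 degrees, less where a joint would pass 70% of its speed; a pose out of reach is approached as far as the arm can. A call with a gripper value outside its range is refused whole. The fingers move at their own pace and stop on an object; "squeeze" is the grip in N (left out, the last holds). Time passes only in rows, so rows that repeat a pose let the fingers close. It gives the time, the measured TCP pose, the force, the opening and the grip force at its end, in the units of the state.
- robot.observe(): the state, without advancing time (a new reading comes with each control period).
- optics.read_camera(name): name is "scene" or "top" or "wrist"; returns (picture, depth): 400x640x3 uint8, red, green, blue; 400x640 float32, m along the optical axis (not along the pixel's ray), 0 where there is no reading.
- optics.camera_model(name): a dict with "fx", "fy", "cx", "cy" (pixels), "origin" and "rotation" of the camera in the world; the wrist camera has in their place "tool_from_camera" (4x4, takes a point from camera to tool coordinates, whose origin is the TCP and whose axes are the flange's). Camera axes: x right, y up, looking along -z (the intrinsics and any distortion apply to the point x, -y, -z); pixel columns grow to the right and rows downward; lengths in m; the calibration is good to about 2 mm. The wrist camera is an equidistant fisheye: a pixel r from the principal point sees the ray r / f radians off the axis. A picture is of the moment at which its call begins: read the wrist's pose just before it. camera_model takes no time and is no camera call.
- robot.hand_in(): hands the job in; it is judged then, once.
The state is a dict: "time": time; "qpos": joint angles; "qvel": joint speeds; "joint_efforts": joint torques, N m; "tool_pos": TCP position; "tool_rot": TCP orientation; "contact_force": force on the tool from outside, world axes, zero at the start; "torque": the same for the moment, N m; "opening": finger opening in m; "grip_force": force on a finger pad.
Only numpy, scipy, OpenCV 4.12 (cv2) and the standard library are available. Lean on these libraries where they do the work, as an engineer would, in place of code of your own. Each camera call takes 0.05 s, during which the arm holds its last target. There are 200 camera calls.

TASK

Get the small wooden blank ready for drilling: with the fingertips, slide it along the plywood jig until its long side lies flat against the wooden fence, and then push the handle of the toggle clamp over past upright so that it snaps shut and the clamp's rubber tip holds the blank down there. Everything is done by pushing: do not pick up the blank, and leave the things standing around the jig where they are.

Things in the scene. Friction and masses are not known exactly. Their poses are not given: they have to be found in the camera images.
- jig: Plywood jig board, fixed to the bench, 215 x 125 mm, 18 mm thick. Origin at bench height below the middle of the fence face that the blank goes against; z up, x points from the blank's side through the fence to the clamp. The board spans x -105 to +110 mm. Behind the fence a steel toggle clamp stands on the line y = 0: x 27 to 101 mm, 46 mm wide, frame up to z = 68 mm.
- fence (a point): Top middle of the wooden fence's face, at jig x = 0, y = 0, z = 30 mm; axes as the jig's. The fence is a strip across the board, 119 mm long along y, 16 mm thick (to x = 16 mm) and 12 mm high above the board. (Behind the jig a yellow outlet box hangs from the ceiling: world x 0.59 to 0.69, y -0.14 to -0.04, from z = 0.48 m up. Keep the wrist low or nearer the robot there.)
- blank_center (a point): Centre of the loose birch blank, 50 x 90 x 16 mm (its own x, y, z), 45 g, lying flat on the board on the -x side of the fence, 22 to 47 mm short of it and a little askew. Seated, a 90 mm side lies against the fence: centre at jig x = -25 mm, z = 26 mm. Sideways (jig y) it may end up to 30 mm off the middle.
- clamp_tip (a point): Rubber foot, 16 mm across, of the sprung spindle on the clamp's arm. Open, the arm stands up to about z = 150 mm leaning to jig +x, all of it at jig x above 0; as the clamp shuts it swings forward and down to jig -x over the fence, and the foot comes down at jig x = -23 mm, y = 0, on the seated blank.
- handle_hinge (a point): Hinge axis of the clamp handle, at jig x = 80 mm, y = 0, z = 61 mm; the axis runs along the jig's y. It does not move. Axes as the jig's.
- handle_end (a point): Free end of the clamp handle, 95 mm from its hinge: a straight bar with a round black grip 17 to 20 mm thick over the outer 65 mm. Its z axis points out along the handle.
- handle (a joint): Handle angle, rad. 0: open, leaning 0.65 from upright to jig +x, away from the blank. 0.65: upright, dead centre. 1.30: shut, leaning 0.65 to -x, over the blank. A spring drives it from dead centre to the nearer end (0.55 N m at the open end, nothing at upright: about 10 N starts it, pushed 55 mm from the hinge). Pushed to about 0.85 it snaps shut by itself.
- wax_tin: Bystander: round tin of wood wax, 70 mm across, 38 mm high; origin under its centre.
- tape_roll: Bystander: roll of tape lying flat, 100 mm across, 24 mm high; origin under its centre.
- battery: Bystander: tool battery, 68 x 112 x 63 mm; origin under its centre.
- cork: Bystander: wooden sanding block, 58 x 100 x 34 mm; origin under its centre.

How it is judged:
On the way, in this order (a step that is already met when the one before it is completed fails the run):
1. the blank lies against the fence while the clamp is still open (x of blank_center in the frame of jig above -0.0285 m and y of blank_center in the frame of jig between -0.03 and 0.03 m and z of blank_center in the frame of jig below 0.03 m and angle between the y axis of blank_center and the y axis of jig, either way round below 0.06 rad and value of joint handle below 0.3 rad), for 0.2 s.
2. the handle has snapped over and the clamp's tip presses on the blank (value of joint handle above 1.15 rad and contact force between spindle and blank above 1 N), for 0.2 s.
At the end, for the whole second after the job is handed in: The blank lies flat on the board against the fence (centre within 3.5 mm of touching, long side within 0.06 rad of the fence, within 30 mm of the middle), the handle is past 1.15 rad and the clamp's tip presses on the blank with more than 1 N; all at rest (all of step 2 and x of blank_center in the frame of jig above -0.0285 m and y of blank_center in the frame of jig between -0.03 and 0.03 m and z of blank_center in the frame of jig below 0.03 m and angle between the y axis of blank_center and the y axis of jig, either way round below 0.06 rad and linear speed of blank below 0.01 m/s).
It fails at once if the blank is lifted more than 10 mm off the board (z of blank_center in the frame of jig above 0.036 m).
It fails at once if the wax tin is moved more than 20 mm (distance of wax_tin from where it was at the start of the episode above 0.02 m).
It fails at once if the tape roll is moved more than 20 mm (distance of tape_roll from where it was at the start of the episode above 0.02 m).
It fails at once if the battery is moved more than 20 mm (distance of battery from where it was at the start of the episode above 0.02 m).
It fails at once if the cork is moved more than 20 mm (distance of cork from where it was at the start of the episode above 0.02 m).
It also fails if it takes over 54 s, if anything falls off the work surface, if the arm or the gripper's body presses on something with over 40 N, if the wrist force passes 120 N, or if a joint passes its speed limit or range.

## Working session

There is one attempt and no reset: what is moved stays moved. The work goes in short steps, Python scripts to look and compute and a tool call to move; the robot and the scene stay as the last step left them, time stands still between calls to the robot, and variables do not carry over. Pictures are saved under pics/ and viewed, at most 10 in all, crops included, and the job is handed in when it is done.

Besides the shell and the picture viewer there is one more tool, called after "Request:" by a JSON object that holds its "op" and its "data", one argument or row to a line. play_rows: Moves the arm, as the interface text tells. Its arguments: {"type":"object","properties":{"rows":{"type":"array"},"squeeze":{"type":"number"}},"required":["rows"]}

```bash
ls; mkdir -p pics; python3 - <<'E'
from cell import robot, optics
import cv2, numpy as np
print(robot.observe())
for n in ("scene","top"):
    p,d=optics.read_camera(n); cv2.imwrite(f"pics/{n}0.png",p[:,:,::-1]); np.save(f"pics/{n}0d.npy",d)
    print(n,optics.camera_model(n))
print(optics.camera_model("wrist"))
E
```

```text
pics
{'time': 0.0, 'qpos': array([ 9.57953028e-01,  3.42727634e-01,  1.52505862e+00, -2.94463690e-05,
        1.27537396e+00, -1.45981549e-01]), 'qvel': array([ 8.85967424e-04, -7.83768143e-04, -5.03455494e-04, -1.53657617e-03,
       -4.76615859e-04, -3.11244779e-05]), 'joint_efforts': array([-4.98606787e-04, -4.31236053e+01, -2.44220442e+01,  7.19049876e-02,
        5.59838698e-02, -1.03943676e-04]), 'tool_pos': array([0.23604518, 0.46850185, 0.24302787]), 'tool_rot': array([-3.14003766e+00, -2.00166020e-04,  2.67473934e+00]), 'contact_force': array([-0.09075647, -0.90623396, -0.24059411]), 'torque': array([-0.01178061,  0.06924815, -0.06648427]), 'grip_force': 0.0, 'opening': 0.09151995538113476}
scene {'fx': 437.97544629655846, 'fy': 437.97544629655846, 'cx': 310.5076289190081, 'cy': 198.59600768621598, 'origin': array([-0.00167832, -0.56664278,  0.9412371 ]), 'rotation': array([ 0.72973773,  0.00868214, -0.86643506])}
top {'fx': 437.52439005670726, 'fy': 437.52439005670726, 'cx': 322.05229770343465, 'cy': 203.08489243619582, 'origin': array([ 0.47395898, -0.07323163,  1.30615755]), 'rotation': array([ 6.37770803e-02, -6.12869367e-04, -1.58004821e+00])}
{'fx': 309.70691628693146, 'fy': 309.70691628693146, 'cx': 317.6788417080748, 'cy': 194.82140625967259, 'tool_from_camera': array([[ 1.02200194e-04,  9.53629704e-01,  3.00982352e-01,
         8.22740970e-02],
       [ 9.99999795e-01,  9.30038105e-05, -6.34227781e-04,
         2.95394474e-04],
       [-6.32810957e-04,  3.00982355e-01, -9.53629499e-01,
        -1.40984623e-01],
       [ 0.00000000e+00,  0.00000000e+00,  0.00000000e+00,
         1.00000000e+00]])}
```

View pics/scene0.png

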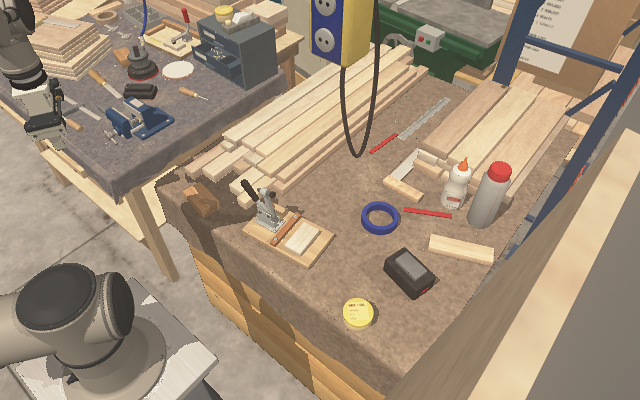

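View pics/top0.png

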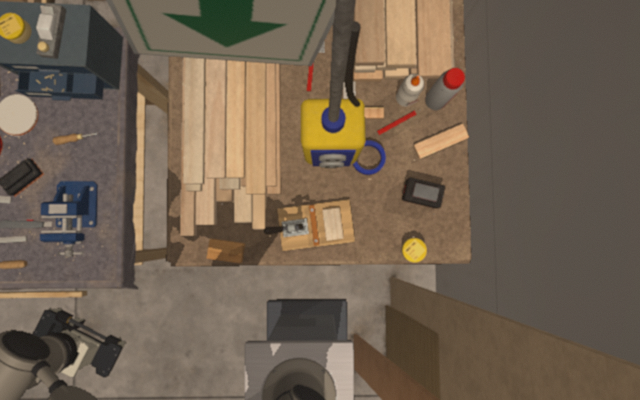

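The scene and top views show the jig at about (315,225) in the top picture, with the clamp on its left (+y) and the blank on its right at (333,224). The handle leans left at (272,230). The tin, tape and battery are to the right, and the cork is at (225,250).

```bash
cat > h.py <<'E'
from cell import robot, optics
import cv2, numpy as np
from scipy.spatial.transform import Rotation as R
def ray(n,u,v,st=None):
    m=optics.camera_model(n); x=(u-m['cx'])/m['fx']; y=(v-m['cy'])/m['fy']
    if n!='wrist':
        M=R.from_euler('xyz',m['rotation']).as_matrix(); return m['origin'],M@np.array([x,-y,-1.])
    r=np.hypot(x,y); s=np.sin(r)/max(r,1e-9); c=np.array([x*s,-y*s,-np.cos(r)])
    T=np.array(m['tool_from_camera']); Q=R.from_euler('xyz',st['tool_rot']).as_matrix()
    return np.array(st['tool_pos'])+Q@T[:3,3],Q@T[:3,:3]@c
def cast(n,u,v,z,st=None):
    o,d=ray(n,u,v,st); return (o+d*(z-o[2])/d[2])[:2].round(4)
E
python3 - <<'E'
from h import *
for p in [(278,207),(349,200),(354,242),(282,250)]: print(cast('top',*p,.018))
for p in [(225,250),(414,249),(424,193),(368,156)]: print(cast('top',*p,.03))
for n,b in (('top',(190,180,370,270)),('scene',(220,160,350,280))):
    im=cv2.imread(f'pics/{n}0.png')[b[1]:b[3],b[0]:b[2]]
    cv2.imwrite(f'pics/{n}0c.png',cv2.resize(im,None,fx=4,fy=4,interpolation=cv2.INTER_CUBIC))
E
```

```text
[0.5458 0.0552]
[ 0.5646 -0.1544]
[ 0.441  -0.1674]
[0.4196 0.0438]
[0.4216 0.2082]
[ 0.4194 -0.3405]
[ 0.5823 -0.3735]
[ 0.6931 -0.2113]
```

View pics/top0c.png

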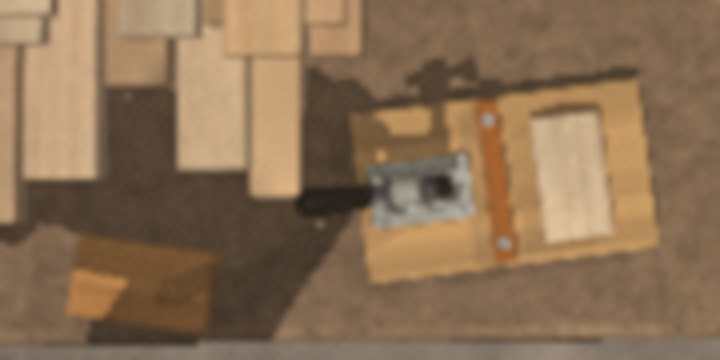

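Request:
{"op": "play_rows", "data": {
  "rows": [
    [-2.5, -2.1, -0.2, 0, 0, 0.13, 1],
    [-5, -4.2, -0.4, 0, 0, 0.26, 1],
    [-7.5, -6.3, -0.6, 0, 0, 0.39, 1],
    [-10, -8.4, -0.8, 0, 0, 0.52, 1],
    [-12.5, -10.5, -1, 0, 0, 0.65, 1],
    [-15, -12.5, -1.2, 0, 0, 0.78, 1],
    [-17.5, -14.6, -1.4, 0, 0, 0.91, 1],
    [-20, -16.7, -1.6, 0, 0, 1.04, 1],
    [-22.5, -18.8, -1.8, 0, 0, 1.17, 1],
    [-25, -20.9, -2, 0, 0, 1.3, 1],
    [-27.5, -23, -2, 0, 0, 1.43, 1],
    [-30, -25, -2, 0, 0, 1.56, 1],
    [-32.5, -27, -2, 0, 0, 1.69, 1],
    [-35, -29, -2, 0, 0, 1.82, 1],
    [-37.5, -31, -2, 0, 0, 1.95, 1],
    [-40, -33, -2, 0, 0, 2.08, 1],
    [-42.5, -35, -2, 0, 0, 2.21, 1],
    [-45, -37, -2, 0, 0, 2.34, 1],
    [-48, -39, -2, 0, 0, 2.47, 1],
    [-50.5, -41.6, -2, 0, 0, 2.6, 1]
  ]
}}

```text
time: 2.1
tool_pos: [0.5007, -0.131, 0.2633]
tool_rot: [-3.141, 0.0, 0.07]
contact_force: [1.5, 0.2, -0.2]
opening: 0.0919
grip_force: 0.0
```

Request:
{"op": "play_rows", "data": {
  "rows": [
    [0, 0, 0, 0, 0, 0.14, 0.45],
    [0, 0, 0, 0, 0, 0.28, 0.45],
    [0, 0, 0, 0, 0, 0.42, 0.45],
    [0, 0, 0, 0, 0, 0.56, 0.45],
    [0, 0, 0, 0, 0, 0.7, 0.45],
    [0, 0, 0, 0, 0, 0.84, 0.45],
    [0, 0, 0, 0, 0, 0.98, 0.45],
    [0, 0, 0, 0, 0, 1.12, 0.45],
    [0, 0, 0, 0, 0, 1.26, 0.45],
    [0, 0, 0, 0, 0, 1.4, 0.45],
    [0, 0, 0, 0, 0, 1.55, 0.45],
    [0, 0, 0, 0, 0, 1.55, 0.45]
  ]
}}

```text
time: 3.3
tool_pos: [0.4998, -0.1298, 0.2633]
tool_rot: [3.141, 0.001, -1.477]
contact_force: [-0.3, -0.4, 0.1]
opening: 0.0412
grip_force: 0.0
```

```bash
python3 - <<'E'
from h import *
import json
s=robot.observe(); p,d=optics.read_camera('wrist')
print(s['tool_pos'],s['tool_rot'],s['qpos'],s['opening'])
json.dump({k:np.array(s[k]).tolist() for k in('tool_pos','tool_rot')},open('w1.json','w'))
cv2.imwrite('pics/w1.png',p[:,:,::-1])
E
```

```text
[ 0.49981759 -0.12982969  0.26329711] [ 3.14081288e+00  5.11298716e-04 -1.47654365e+00] [-4.02674771e-01  3.11694026e-01  1.51292790e+00  8.02742489e-05
  1.31789994e+00  2.64464488e+00] 0.04124438044823471
```

View pics/w1.png

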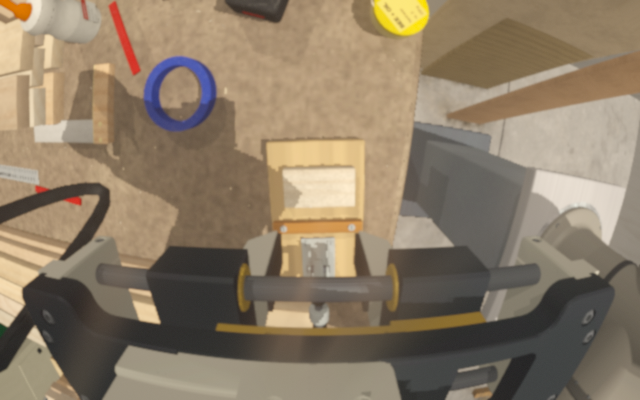

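The wrist view shows the blank's corners at about (282,168), (354,166), (357,206) and (286,208). The fence's front edge runs from (276,221) to (361,221), and the clamp is at (318,260). The next step is to measure these with masks.

```bash
python3 - <<'E'
from h import *
import json
st=json.load(open('w1.json')); im=cv2.imread('pics/w1.png'); hsv=cv2.cvtColor(im,cv2.COLOR_BGR2HSV)
for p in [(320,187),(320,153),(320,227),(320,214),(400,180)]: print(p,hsv[p[1],p[0]])
def corners(mask,z,roi,n):
    m=np.zeros(mask.shape,np.uint8); x0,y0,x1,y1=roi; m[y0:y1,x0:x1]=mask[y0:y1,x0:x1]
    m=cv2.morphologyEx(m,cv2.MORPH_OPEN,np.ones((3,3)))
    c=max(cv2.findContours(m,0,cv2.CHAIN_APPROX_NONE)[0],key=cv2.contourArea)[:,0]
    P=np.array([cast('wrist',u,v,z,st) for u,v in c]).astype(np.float32)
    r=cv2.minAreaRect(P*1000); print(n,r, cv2.boxPoints(r).round(1).tolist())
H,S,V=cv2.split(hsv)
corners(((S<95)&(V>150)).astype(np.uint8)*255,.034,(265,155,370,212),'blank')
corners(((S>=150)&(H<14)&(V>90)).astype(np.uint8)*255,.030,(265,212,372,240),'fence')
corners(((S>=60)&(V>120)).astype(np.uint8)*255,.018,(255,130,375,222),'board')
for p in [(282,168),(354,166),(357,206),(286,208)]: print(cast('wrist',*p,.034,st))
for p in [(276,221),(361,221)]: print(cast('wrist',*p,.03,st))
for p in [(267,141),(364,140)]: print(cast('wrist',*p,.018,st))
b=im[130:300,240:400]; cv2.imwrite('pics/w1c.png',cv2.resize(b,None,fx=4.5,fy=3.5,interpolation=cv2.INTER_CUBIC))
E
```

```text
(320, 187) [ 19  51 242]
(320, 153) [ 19  99 232]
(320, 227) [ 16 152 212]
(320, 214) [ 19 100 224]
(400, 180) [ 18  76 204]
blank ((495.30743408203125, -103.86730194091797), (91.91218566894531, 54.603729248046875), 5.617801666259766) [[446.8999938964844, -81.19999694824219], [452.20001220703125, -135.5], [543.7000122070312, -126.5], [538.4000244140625, -72.19999694824219]]Traceback (most recent call last):
  File "<stdin>", line 13, in <module>
  File "<stdin>", line 8, in corners
ValueError: max() iterable argument is empty
```

```bash
python3 - <<'E'
from h import *
import json
st=json.load(open('w1.json')); im=cv2.imread('pics/w1.png'); hsv=cv2.cvtColor(im,cv2.COLOR_BGR2HSV)
H,S,V=cv2.split(hsv)
# edges per column: fence front (S rises >125), board far edge, along columns
fr=[];bd=[];
for u in range(282,358,3):
    s=S[208:232,u].astype(float); i=np.argmax(s>128); fr.append(cast('wrist',u,208+i-.5,.03,st))
    s=S[130:160,u].astype(float)-0; v=V[130:160,u].astype(float); i=np.argmax(v>215); bd.append(cast('wrist',u,130+i-.5,.018,st))
for n,q in(('fence',fr),('board',bd)):
    q=np.array(q)*1000; k=np.polyfit(q[:,0],q[:,1],1)
    k=np.polyfit(*q[abs(np.polyval(k,q[:,0])-q[:,1])<3].T,1); print(n,'slope',k[0],'y at x=495',np.polyval(k,495))
for p in [(282,168),(354,166),(357,206),(286,208)]: print(cast('wrist',*p,.034,st))
for p in [(276,221),(361,221)]: print('fence ends',cast('wrist',*p,.03,st))
for p in [(267,141),(364,140)]: print('board',cast('wrist',*p,.018,st))
b=im[130:300,240:400]; cv2.imwrite('pics/w1c.png',cv2.resize(b,None,fx=3.5,fy=3.5,interpolation=cv2.INTER_CUBIC))
E
```

```text
fence slope 0.11516220718038318 y at x=495 -59.15218940136872
board slope 0.11690071589395605 y at x=495 -160.09399435971432
[ 0.543  -0.1244]
[ 0.4552 -0.1352]
[ 0.4448 -0.0839]
[ 0.5347 -0.0727]
fence ends [ 0.5471 -0.0518]
fence ends [ 0.4359 -0.0622]
board [ 0.5661 -0.154 ]
board [ 0.4443 -0.1667]
```

View pics/w1c.png

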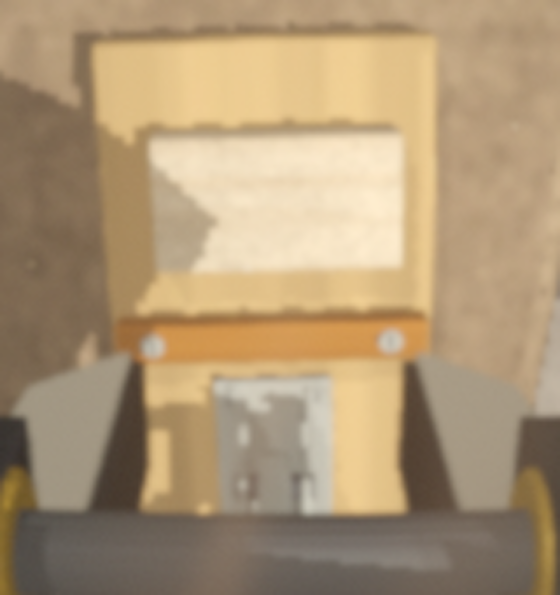

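The crop shows the blank nearly parallel to the fence, about 22 mm short of it, with nothing in between. Measured jig origin is about (0.494, -0.057), with jig x at a yaw of about 96°. I'll descend behind the blank.

Request:
{"op": "play_rows", "data": {
  "rows": [
    [1, 0.1, 2.5, 0, 0, -0.01, 0.45],
    [2, 0.2, 5, 0, 0, -0.01, 0.45],
    [2.1, 0.2, 8, 0, 0, -0.01, 0.45],
    [2.1, 0.2, 11, 0, 0, -0.01, 0.45],
    [2.1, 0.2, 14, 0, 0, -0.01, 0.45],
    [2.1, 0.2, 16, 0, 0, -0.01, 0.45],
    [2.1, 0.2, 18, 0, 0, -0.01, 0.45],
    [2.1, 0.2, 19, 0, 0, -0.01, 0.45],
    [2.1, 0.2, 20, 0, 0, -0.01, 0.45],
    [2.1, 0.2, 21, 0, 0, -0.01, 0.45],
    [2.1, 0.2, 21.5, 0, 0, -0.01, 0.45],
    [2.1, 0.2, 22, 0, 0, -0.01, 0.45],
    [2.1, 0.2, 22, 0, 0, -0.01, 0.45]
  ]
}}

```text
time: 4.65
tool_pos: [0.4999, -0.1509, 0.0434]
tool_rot: [3.141, 0.0, -1.465]
contact_force: [0.1, -0.3, -0.4]
opening: 0.0415
grip_force: 0.0
```

```bash
python3 - <<'E'
from h import *
import json
s=robot.observe(); p,d=optics.read_camera('wrist')
print(s['tool_pos'],s['tool_rot'],s['contact_force'])
json.dump({k:np.array(s[k]).tolist() for k in('tool_pos','tool_rot')},open('w2.json','w'))
cv2.imwrite('pics/w2.png',p[:,:,::-1])
E
```

```text
[ 0.49993324 -0.15091871  0.04341595] [ 3.14128155e+00  3.02829386e-04 -1.46498450e+00] [ 0.12524137 -0.26295399 -0.40431858]
```

View pics/w2.png

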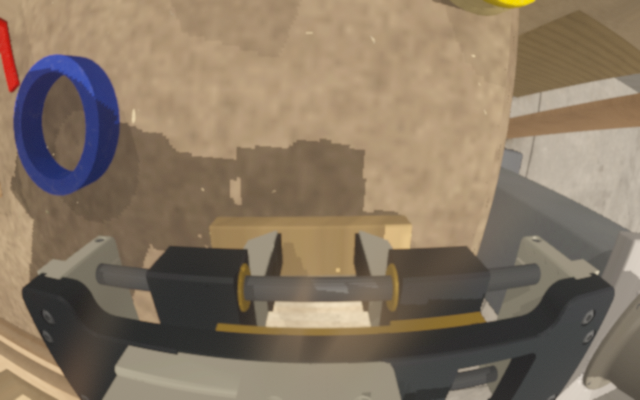

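The wrist view shows the fingers on the board behind the blank, straddling its middle, and no contact force. Next I push towards the fence.

Request:
{"op": "play_rows", "data": {
  "rows": [
    [-0.3, 0, 0, 0, 0, 0, 0.45],
    [-0.6, 0, 0, 0, 0, 0, 0.45],
    [-0.9, 0, 0, 0, 0, 0, 0.45],
    [-1.2, 0, 0, 0, 0, 0, 0.45],
    [-1.5, 0, 0, 0, 0, 0, 0.45],
    [-1.8, 0, 0, 0, 0, 0, 0.45],
    [-2.0, 0, 0, 0, 0, 0, 0.45],
    [-2.2, 0, 0, 0, 0, 0, 0.45],
    [-2.4, 0, 0, 0, 0, 0, 0.45],
    [-2.6, 0, 0, 0, 0, 0, 0.45],
    [-2.8, 0, 0, 0, 0, 0, 0.45],
    [-3.0, 0, 0, 0, 0, 0, 0.45]
  ]
}}

```text
time: 5.9
tool_pos: [0.4969, -0.121, 0.0437]
tool_rot: [-3.142, 0.0, -1.465]
contact_force: [0.4, -0.5, 0.9]
opening: 0.0411
grip_force: 0.3
```

Request:
{"op": "play_rows", "data": {
  "rows": [
    [-0.1, 0, 0, 0, 0, 0, 0.45],
    [-0.2, 0, 0, 0, 0, 0, 0.45],
    [-0.3, 0, 0, 0, 0, 0, 0.45]
  ]
}}

```text
time: 6.2
tool_pos: [0.4965, -0.1181, 0.0437]
tool_rot: [-3.142, 0.0, -1.465]
contact_force: [0.1, -1.1, 1.7]
opening: 0.0413
grip_force: 0.3
```

Request:
{"op": "play_rows", "data": {
  "rows": [
    [-0.1, 0, 0, 0, 0, 0, 0.45],
    [-0.2, 0, 0, 0, 0, 0, 0.45],
    [-0.3, 0, 0, 0, 0, 0, 0.45]
  ]
}}

```text
time: 6.5
tool_pos: [0.497, -0.1168, 0.0441]
tool_rot: [-3.14, -0.003, -1.464]
contact_force: [0.2, -11.5, 0.3]
opening: 0.0414
grip_force: 5.9
```

Request:
{"op": "play_rows", "data": {
  "rows": [
    [-0.1, 0, 0, 0, 0, 0, 0.45],
    [-0.2, 0, 0, 0, 0, 0, 0.45]
  ]
}}

```text
time: 6.7
tool_pos: [0.4971, -0.1166, 0.0444]
tool_rot: [-3.139, -0.006, -1.463]
contact_force: [-2.2, -21.0, 1.7]
opening: 0.0413
grip_force: 10.0
```

The blank is seated: force 21 N, with the TCP where it should be. I'll back off, rise and check.

Request:
{"op": "play_rows", "data": {
  "rows": [
    [0.5, 0, 0, 0, 0, 0, 0.45],
    [1.5, 0, 0, 0, 0, 0, 0.45],
    [2.0, 0, 0, 0, 0, 0, 0.45],
    [2, 0, -3, 0, 0, 0, 0.45],
    [2, 0, -7, 0, 0, 0, 0.3],
    [2, 0, -11, 0, 0, 0, 0],
    [2, 0, -15, 0, 0, 0, 0],
    [1, 0, -18, 0, 0, 0, 0],
    [0, 0, -22, 0, 0, 0, 0],
    [0, 0, -22, 0, 0, 0, 0],
    [0, 0, -22, 0, 0, 0, 0]
  ]
}}

```text
time: 7.8
tool_pos: [0.4961, -0.1131, 0.2641]
tool_rot: [-3.14, -0.0, -1.465]
contact_force: [0.4, 0.3, -1.0]
opening: 0.0005
grip_force: 0.0
```

```bash
python3 - <<'E'
from h import *
import json
s=robot.observe(); p,d=optics.read_camera('wrist'); sc,sd=optics.read_camera('scene')
print(s['tool_pos'],s['tool_rot'],s['opening'])
st=s
im=p[:,:,::-1].copy(); cv2.imwrite('pics/w3.png',im)
sc=sc[160:280,200:350,::-1]
a=cv2.resize(im[120:300,220:420],None,fx=2.5,fy=2.5,interpolation=2); b=cv2.resize(sc,None,fx=2,fy=2,interpolation=2)
o=np.zeros((450,800,3),np.uint8); o[:,:500]=a; o[:240,500:]=b; cv2.imwrite('pics/c3.png',o)
E
```

```text
[ 0.4960878  -0.11309903  0.2641164 ] [-3.14033728e+00 -3.34522387e-04 -1.46481070e+00] 0.00048031944716548074
```

View pics/c3.png

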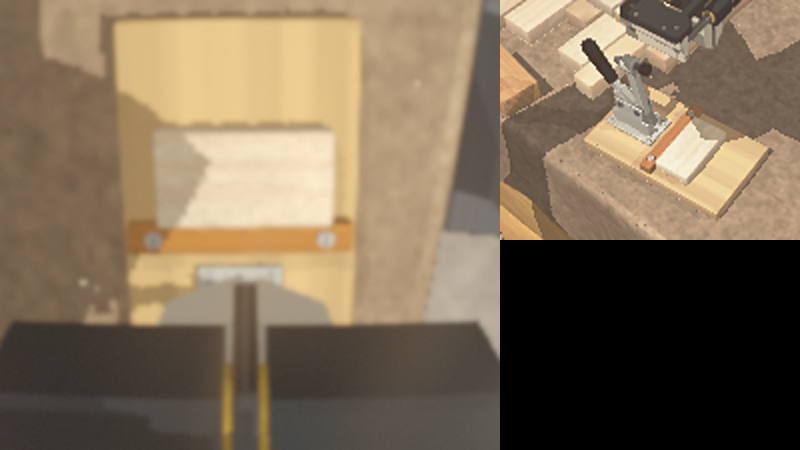

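The blank lies flush against the fence and centred, with the clamp still open. Before the handle push I'll check heights around the handle using the saved depth.

```bash
python3 - <<'E'
from h import *
for n in('top','scene'):
    d=np.load(f'pics/{n}0d.npy'); v,u=np.mgrid[150:280,190:400]; m=optics.camera_model(n)
    D=d[150:280,190:400]; M=R.from_euler('xyz',m['rotation']).as_matrix()
    c=np.stack([(u-m['cx'])/m['fx']*D,-(v-m['cy'])/m['fy']*D,-D],-1)@M.T+m['origin']
    q=c[D>0]; j=q-[.494,-.057,0]; X=j@[-.1045,.9945,0]; Y=j@[-.9945,-.1045,0]; Z=q[:,2]
    for lo in np.arange(20,240,10)/1e3:
        k=(X>lo)&(X<lo+.01)&(abs(Y)<.04); 
        if k.any(): i=np.where(k)[0][Z[k].argmax()]; print(n,lo,'maxz',Z[i].round(3),'y',Y[i].round(3),'ymean high',Y[k&(Z>.08)].mean().round(3) if (k&(Z>.08)).any() else None)
E
```

```text
top 0.02 maxz 0.027 y 0.014 ymean high None
top 0.03 maxz 0.153 y 0.002 ymean high 0.003
top 0.04 maxz 0.148 y 0.002 ymean high 0.003
top 0.05 maxz 0.15 y 0.005 ymean high 0.004
top 0.06 maxz 0.15 y -0.0 ymean high 0.003
top 0.07 maxz 0.146 y 0.001 ymean high 0.003
top 0.08 maxz 0.138 y 0.005 ymean high 0.004
top 0.09 maxz 0.106 y 0.003 ymean high 0.004
top 0.1 maxz 0.117 y 0.005 ymean high 0.004
top 0.11 maxz 0.131 y 0.004 ymean high 0.005
top 0.12 maxz 0.146 y 0.005 ymean high 0.004
top 0.13 maxz 0.142 y -0.003 ymean high 0.004
top 0.14 maxz 0.13 y 0.007 ymean high 0.007
top 0.15 maxz 0.035 y -0.039 ymean high None
top 0.16 maxz 0.035 y -0.028 ymean high None
top 0.17 maxz 0.036 y -0.035 ymean high None
top 0.18 maxz 0.034 y -0.009 ymean high None
top 0.19 maxz 0.035 y -0.038 ymean high None
top 0.2 maxz 0.034 y -0.038 ymean high None
top 0.21 maxz 0.039 y 0.035 ymean high None
top 0.22 maxz 0.037 y 0.032 ymean high None
top 0.23 maxz 0.04 y 0.031 ymean high None
scene 0.02 maxz 0.027 y 0.0 ymean high None
scene 0.03 maxz 0.148 y 0.001 ymean high 0.002
scene 0.04 maxz 0.15 y -0.002
[... 202 characters left out ...]
03
scene 0.09 maxz 0.102 y 0.007 ymean high 0.002
scene 0.1 maxz 0.116 y 0.0 ymean high 0.004
scene 0.11 maxz 0.128 y -0.001 ymean high 0.005
scene 0.12 maxz 0.14 y 0.002 ymean high 0.005
scene 0.13 maxz 0.142 y 0.007 ymean high 0.005
scene 0.14 maxz 0.136 y 0.002 ymean high 0.004
scene 0.15 maxz 0.034 y -0.025 ymean high None
scene 0.16 maxz 0.036 y -0.006 ymean high None
scene 0.17 maxz 0.034 y -0.013 ymean high None
scene 0.18 maxz 0.033 y -0.039 ymean high None
scene 0.19 maxz 0.033 y -0.032 ymean high None
scene 0.2 maxz 0.035 y -0.038 ymean high None
scene 0.21 maxz 0.035 y 0.038 ymean high None
scene 0.22 maxz 0.038 y 0.029 ymean high None
scene 0.23 maxz 0.039 y 0.038 ymean high None
```

Request:
{"op": "play_rows", "data": {
  "rows": [
    [-3, 0, 0, 0, 0, 0, 0],
    [-6, 0, 0, 0, 0, 0, 0],
    [-9, 0, 0, 0, 0, 0, 0],
    [-12, 0, 0, 0, 0, 0, 0],
    [-15, 0, 0, 0, 0, 0, 0],
    [-18, 0, 0, 0, 0, 0, 0],
    [-21, 0, 0, 0, 0, 0, 0],
    [-23.2, 0, 0, 0, 0, 0, 0],
    [-23.2, 0, 0, 0, 0, 0, 0],
    [-23.2, 0, 3, 0, 0, 0, 0],
    [-23.2, 0, 6, 0, 0, 0, 0],
    [-23.2, 0, 9, 0, 0, 0, 0],
    [-23.2, 0, 12, 0, 0, 0, 0],
    [-23.2, 0, 13.2, 0, 0, 0, 0],
    [-23.2, 0, 13.2, 0, 0, 0, 0]
  ]
}}

```text
time: 9.4
tool_pos: [0.4701, 0.1133, 0.1289]
tool_rot: [3.135, 0.005, -1.463]
contact_force: [-0.2, 0.4, 1.0]
opening: 0.0004
grip_force: 0.0
```

Request:
{"op": "play_rows", "data": {
  "rows": [
    [0.5, 0, 0, 0, 0, 0, 0],
    [1.0, 0, 0, 0, 0, 0, 0],
    [1.5, 0, 0, 0, 0, 0, 0],
    [2.0, 0, 0, 0, 0, 0, 0],
    [2.5, 0, 0, 0, 0, 0, 0],
    [3, 0, 0, 0, 0, 0, 0],
    [3.5, 0, 0, 0, 0, 0, 0],
    [4, 0, 0, 0, 0, 0, 0],
    [4.5, 0, 0, 0, 0, 0, 0],
    [5, 0, 0, 0, 0, 0, 0]
  ]
}}

```text
time: 10.4
tool_pos: [0.4785, 0.0657, 0.133]
tool_rot: [-3.137, 0.007, -1.461]
contact_force: [1.6, 5.9, 6.0]
opening: 0.0004
grip_force: 3.3
```

Request:
{"op": "play_rows", "data": {
  "rows": [
    [0.5, 0, 0, 0, 0, 0, 0],
    [1.0, 0, 0, 0, 0, 0, 0],
    [1.5, 0, 0, 0, 0, 0, 0],
    [2.0, 0, 0, 0, 0, 0, 0],
    [2.5, 0, 0, 0, 0, 0, 0],
    [3, 0, 0, 0, 0, 0, 0],
    [3.4, 0, 0, 0, 0, 0, 0],
    [3.4, 0, 0, 0, 0, 0, 0]
  ]
}}

```text
time: 11.2
tool_pos: [0.481, 0.0303, 0.1311]
tool_rot: [3.141, 0.005, -1.462]
contact_force: [0.9, -1.4, 0.4]
opening: 0.0002
grip_force: 0.0
```

```bash
python3 - <<'E'
from h import *
s=robot.observe(); sc,sd=optics.read_camera('scene'); print(s['tool_pos'],s['contact_force'])
cv2.imwrite('pics/s4.png',cv2.resize(sc[130:280,200:380,::-1],None,fx=4,fy=4,interpolation=2))
E
```

```text
[0.48097267 0.03034678 0.13109863] [ 0.87925607 -1.41901132  0.36748825]
```

View pics/s4.png

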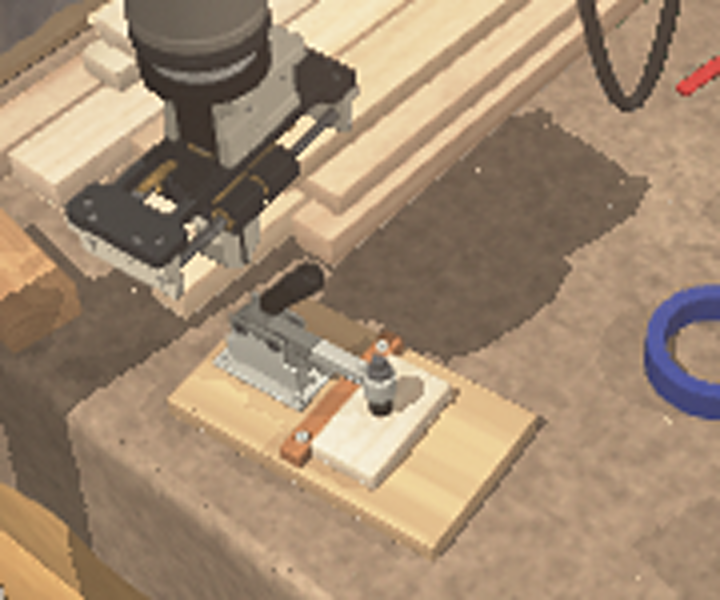

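The picture shows the handle snapped over towards the blank, its rubber foot on the blank at (380,405), and the blank still against the fence. I'll back away and hand in.

Request:
{"op": "play_rows", "data": {
  "rows": [
    [-1, 0, 0, 0, 0, 0, 0],
    [-2, 0, -1, 0, 0, 0, 0],
    [-3, 0, -4, 0, 0, 0, 0],
    [-3, 0, -7, 0, 0, 0, 0],
    [-3, 0, -7, 0, 0, 0, 0],
    [-3, 0, -7, 0, 0, 0, 0]
  ]
}}

```text
time: 11.85
tool_pos: [0.4778, 0.0613, 0.2023]
tool_rot: [-3.139, 0.005, -1.46]
contact_force: [-0.8, 0.7, 0.0]
opening: 0.0007
grip_force: 0.0
```

```bash
python3 -c "
from cell import robot
print(robot.hand_in())"
```

```text
the job is handed in; nothing more can be done
None
```

I handed the job in at about 12 s: in the last picture the blank lies against the fence, the clamp has snapped shut and its foot is on the blank. The hand-in returned no verdict, and I did not measure the foot's pressing force.

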